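# Check a key machine carriage shaft and lock it with its plate

## Robot

A 6-joint arm with a two-finger parallel gripper is mounted at the origin on the work surface. World frame = base frame: x ahead of the robot, y to its left, z up, the work surface at z = 0. Lengths are in m, angles in rad, forces in N, time in s.
With the tool pointing down it reaches from about 0.375 to 0.975 m from the base axis. Payload 3.8 kg.
Tool frame: the origin (TCP) lies at the very end of the fingers, on their centre line; the grasp point (between the pads) lies 19 mm behind it; z points along the fingers, y is the line along which they close (so a half turn about z gives the same grasp; the last joint's range is limited). The gripper opens to 85 mm and grips with 20 to 120 N. Pads are 22 mm wide; open, the fingers measure 114 mm over their backs; the gripper's body (76 mm by 85 mm) begins 54 mm behind the grasp point. The pads swing forward as they close: fully open they stand 13 mm farther back than shut.
Start: joints at [1.13, 0.264, 1.604, -0, 1.274, -0.037], TCP at [0.265, 0.621, 0.207] pointing down, gripper open.
Joint ranges: [-2.63, 2.63], [-0.94, 2.18], [0.31, 2.57], [-1.31, 4.45], [0, 2.66], [-2.55, 2.55]. Speed limits (rad/s): [2.57, 2.57, 3.14, 3.14, 3.14, 3.14].

## Interface

Orientations are given as a unit quaternion [w, x, y, z].
In Python, from workcell import bot gives the robot as it stands.
- The arm moves only by the tool drive_tool, never from a script. Its argument "motion" is a list of rows, each a list of 3 entries, a list of its own where there are three numbers: the shift along the world's x, y, z in mm, then the turn, a rotation vector about the world's x, y, z in degrees, then the closure, from 0 (fully open) to 1 (shut). In form: [[[dx, dy, dz], [rx, ry, rz], fingers], ...]. A call has 1 to 10 rows; each row is the pose to reach, as a shift and turn from the pose commanded when the call began; what a row does not reach only later rows make up. A row lasts 1/8 s, in which the tool goes at most 62.5 mm and 10.7 degrees, less where a joint would pass 70% of its speed; a pose out of reach is approached as far as the arm can. A call with a gripper value outside its range is refused whole. The fingers move at their own pace and stop on an object; "newtons" is the grip in N (left out, the last holds). Time passes only in rows, so rows that repeat a pose let the fingers close. It gives the time, the measured TCP pose, the force, the opening and the grip force at its end, in the units of the state.
- bot.observe(): the state, without advancing time (a new reading comes with each control period).
- bot.get_image(name): name is "scene" or "top" or "wrist"; returns the picture (384x512x3 uint8, red, green, blue); there is no depth.
- bot.camera_params(name): a dict with "fx", "fy", "cx", "cy" (pixels), "D" ([k1, k2, p1, p2, k3] as OpenCV has them; the pictures are not rectified), "R" (3x3) and "t" (3): a world point X has camera coordinates R X + t; the wrist camera has in their place "hand_eye" (4x4, takes a point from camera to tool coordinates, whose origin is the TCP and whose axes are the flange's). Camera axes: x right, y down, z forward; pixel columns grow to the right and rows downward; lengths in m; the calibration is good to about 2 mm. A picture is of the moment at which its call begins: read the wrist's pose just before it. camera_params takes no time and is no camera call.
- bot.job_done(): hands the job in; it is judged then, once.
The state is a dict: "time_s": time; "qpos": joint angles; "qd": joint speeds; "effort": joint torques, N m; "tcp_pos": TCP position; "tcp_rot": TCP orientation; "ft_force": force on the tool from outside, world axes, zero at the start; "wrist_torque": the same for the moment, N m; "opening": finger opening in m; "finger_force": force on a finger pad.
Only numpy, scipy, OpenCV 4.12 (cv2) and the standard library are available. Lean on these libraries where they do the work, as an engineer would, in place of code of your own. Each camera call takes 0.05 s, during which the arm holds its last target. There are 200 camera calls.

## Task

Lock the carriage shaft of the key-machine unit for service. First feel its end float by its black knob: push the shaft fully in to its stop, then pull it fully out to its stop; then take the wide flat lock plate from the wooden rack and slide it edgewise, fully home, into the unit's slot behind the shaft's inner end. Last, push the knob in again until the shaft bears on the plate, to prove that it is locked, and let go, leaving the plate home in the slot and the narrow gauge, padlock and lock cylinder where they are.

Things in the scene. Friction and masses are not known exactly. Their poses are not given: they have to be found in the camera images.
- unit: Fixed carriage unit of a key-cutting machine. Origin: on the bench under it; z up, x along the shaft from the knob to the slot, y across. Dark base plate 165 x 130 x 12 mm (x -102 to 62 mm). Grey front bearing block x -91 to -66 mm, 76 mm wide, top at z 66 mm; grey slotted block x 0 to 60 mm, 96 mm wide, top at z 66 mm. Between them a steel key jaw, fixed to the shaft, 74 mm wide, top at z 71 mm.
- slot (a point): Centre of the floor of the slot in the top of the slotted block, 16 mm above the bench (unit x 26 mm, y 0). Axes as unit. The slot is open upward, 9.5 mm wide along x, 66 mm long along y, 50 mm deep, with a 3 mm chamfer round its mouth at z 66 mm. The shaft's inner end crosses the slot while the shaft is in, and leaves it free when the shaft is pulled fully out.
- shaft (a joint): Travel of the shaft in m: 0 = pushed fully in to its stop (toward +x of the unit), 0.036 = pulled fully out to its stop (knob away from the slotted block). It slides with about 1.5 N of friction and stays where it is left. With the lock plate in the slot it can go in only to about 0.025 to 0.029, where its end bears on the plate. Starts somewhere between.
- knob (a point): The shaft (16 mm steel rod along unit x, 43 mm above the bench) with its round black knob, 36 mm in diameter and 28 mm long along x. Point at the knob's centre; moves with shaft; x points from the knob along the shaft to the slot. The knob lies beyond the base plate, its back 18 mm clear of the bearing block when the shaft is fully in.
- rack: Fixed plywood rack 170 (x) x 90 (y) x 52 mm high. Origin: centre of its underside. Two slots across it at x -45 and x +45 mm, each 8.5 mm wide (x), 66 mm long (y), 40 mm deep. One holds the lock plate, the other the gauge; which is which varies.
- plate_grip (a point): Centre of the handle of the loose lock plate, half-way up the handle and 82.5 mm above the plate's lower edge. The lock plate is a flat steel blade 6 mm thick (its x), 60 mm wide (its y), 60 mm high, with a black handle on top 16 mm thick (x), 60 mm wide (y), 45 mm high (z); 0.2 kg or so. It starts upright in a rack slot. It may go into the unit's slot either way round.
- plate_foot (a point): Middle of the lower edge of the lock plate, 82.5 mm under plate_grip; axes as plate_grip (x thickness, y width, z up to the handle).
- gauge: Bystander: flat gauge like the lock plate but only 28 mm wide, with a 28 mm wide black handle, upright in the other rack slot. Origin: middle of its lower edge. Leave it alone.
- padlock: Bystander: brass padlock 50 x 24 mm, 81 mm high, standing on the bench. Origin: centre of its underside.
- lock_cylinder: Bystander: steel door-lock cylinder 70 x 36 x 17 mm, lying on the bench. Origin: centre of its underside.

How it is judged:
By the outcome, as a careful person would: the job done as asked, in the order asked, and still so for the second after the job is handed in, with the robot touching nothing.
It also fails if it takes over 67 s, if anything falls off the work surface, if the arm or the gripper's body presses on something with over 40 N, if the wrist force passes 120 N, or if a joint passes its speed limit or range.

## Working session

There is one attempt and no reset: what is moved stays moved. The work goes in short steps, Python scripts to look and compute and a tool call to move; the robot and the scene stay as the last step left them, time stands still between calls to the robot, and variables do not carry over. Pictures are saved under pics/ and viewed, at most 10 in all, crops included, and the job is handed in when it is done.

Besides the shell and the picture viewer there is one more tool, called after ">>>" as name(argument=value, ...) on one line, values as JSON. drive_tool: Moves the arm, as the interface text tells. Its arguments: {"type":"object","properties":{"motion":{"type":"array","items":{"type":"array"}},"newtons":{"type":"number"}},"required":["motion"]}

```bash
ls; mkdir -p pics
python3 - <<'E'
from workcell import bot
import cv2,numpy as np
s=bot.observe();print({k:np.round(v,3).tolist() for k,v in s.items()})
for n in("scene","top"):
    cv2.imwrite(f"pics/{n}0.png",cv2.cvtColor(bot.get_image(n),cv2.COLOR_RGB2BGR))
for n in("scene","top","wrist"):
    print(n,{k:np.round(v,3).tolist() for k,v in bot.camera_params(n).items()})
E
```

```text
pics
{'time_s': 0.0, 'qpos': [1.13, 0.265, 1.605, -0.0, 1.274, -0.037], 'qd': [-0.001, 0.001, 0.001, 0.0, -0.001, -0.0], 'effort': [-0.0, -51.512, -36.731, 0.0, 0.013, 0.0], 'tcp_pos': [0.265, 0.62, 0.206], 'tcp_rot': [-0.0, 0.201, 0.98, -0.001], 'ft_force': [-0.45, -0.722, 0.673], 'wrist_torque': [0.01, 0.015, 0.02], 'finger_force': 0.0, 'opening': 0.085}
scene {'fx': 362.549, 'fy': 362.549, 'cx': 262.696, 'cy': 193.297, 'D': [-0.015, 0.0, 0.0, 0.0, 0.0], 'R': [[-0.088, 0.996, 0.006], [0.573, 0.055, -0.817], [-0.815, -0.069, -0.576]], 't': [0.04, -0.256, 1.328]}
top {'fx': 391.971, 'fy': 391.971, 'cx': 254.486, 'cy': 189.542, 'D': [-0.033, 0.0, 0.0, 0.0, 0.0], 'R': [[0.022, -1.0, 0.01], [-0.982, -0.024, -0.19], [0.19, -0.006, -0.982]], 't': [0.011, 0.583, 0.903]}
wrist {'fx': 282.322, 'fy': 282.322, 'cx': 255.363, 'cy': 193.319, 'D': [-0.048, 0.0, 0.0, 0.0, 0.0], 'hand_eye': [[-0.002, -0.965, -0.261, 0.066], [1.0, -0.001, -0.001, -0.001], [0.0, -0.261, 0.965, -0.166], [0.0, 0.0, 0.0, 1.0]]}
```

View pics/scene0.png

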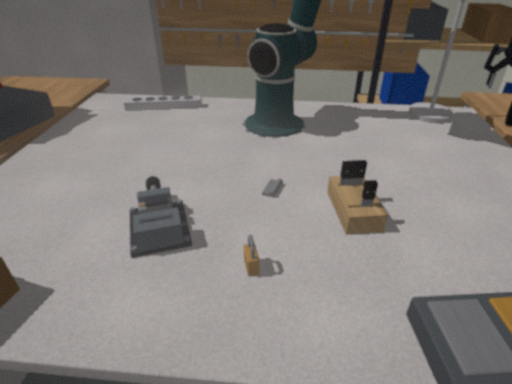

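View pics/top0.png

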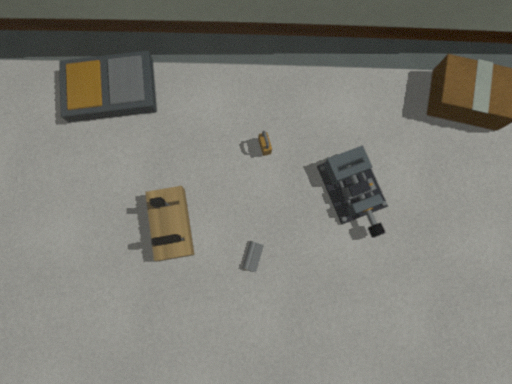

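The scene view shows the unit at about (160,215), the rack at (355,200), the padlock at (252,258) and the cylinder at (272,187). In the top view the unit is at (352,185) with its knob at (376,230). The rack is at (169,223), with the wide handle at (166,240) and the gauge at (158,202).

```bash
cat > h.py <<'E'
from workcell import bot
import cv2,numpy as np
from scipy.spatial.transform import Rotation as Ro
def cam(n,s=None):
    p=bot.camera_params(n);K=np.array([[p['fx'],0,p['cx']],[0,p['fy'],p['cy']],[0,0,1]]);D=np.array(p['D'],float)
    if n=='wrist':
        s=s or bot.observe();q=s['tcp_rot'];T=np.eye(4);T[:3,:3]=Ro.from_quat([q[1],q[2],q[3],q[0]]).as_matrix();T[:3,3]=s['tcp_pos']
        M=np.linalg.inv(T@np.array(p['hand_eye']));return K,D,M[:3,:3],M[:3,3]
    return K,D,np.array(p['R']),np.array(p['t'])
def plane(c,px,z):
    K,D,R,t=c;u=cv2.undistortPoints(np.array(px,float).reshape(-1,1,2),K,D)[:,0]
    d=np.c_[u,np.ones(len(u))]@R;o=-R.T@t
    return o+d*((z-o[2])/d[:,2])[:,None]
def proj(c,X):
    K,D,R,t=c;return cv2.projectPoints(np.array(X,float).reshape(-1,3),cv2.Rodrigues(R)[0],t,K,D)[0][:,0]
def snap(n,f):
    c=cam(n);im=cv2.cvtColor(bot.get_image(n),cv2.COLOR_RGB2BGR);cv2.imwrite('pics/'+f,im);return c,im
E
python3 - <<'E'
from h import *
c=cam('top')
print(plane(c,[[376,230]],.043),plane(c,[[349,163]],.066),plane(c,[[367,204]],.066))
print(plane(c,[[167,240]],.10),plane(c,[[158,202]],.1),plane(c,[[147,191],[184,187],[192,256],[152,260]],.052))
im=cv2.imread('pics/top0.png')
a=cv2.resize(im[135:250,300:410],None,fx=5,fy=5,interpolation=2)
cv2.imwrite('pics/c.png',a)
E
```

```text
[[ 0.49102456 -0.27460608  0.043     ]] [[ 0.6523873  -0.20619415  0.066     ]] [[ 0.55119287 -0.24753072  0.066     ]]
[[0.45188102 0.22158095 0.1       ]] [[0.53876381 0.24799793 0.1       ]] [[0.57280998 0.28853242 0.052     ]
 [0.58501305 0.19827386 0.052     ]
 [0.41830486 0.16996275 0.052     ]
 [0.40656117 0.2645075  0.052     ]]
```

View pics/c.png

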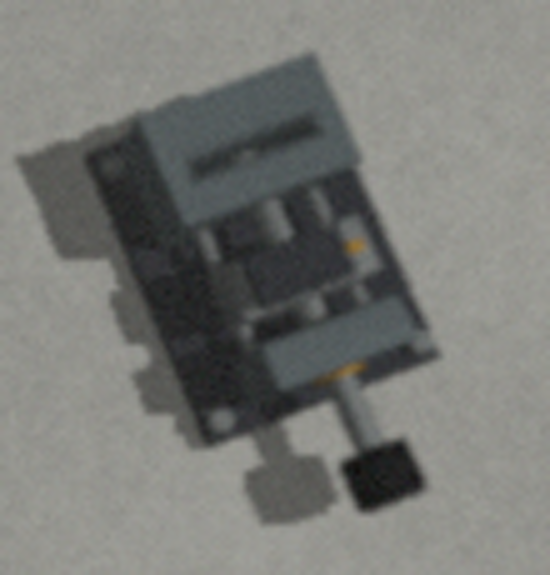

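The crop shows the slot centred at crop (258,147), the knob at crop (383,475), and a shaft angle of about 23° in the world frame. I'll look at the rack with the wrist camera on the way.

>>> drive_tool(motion=[[[230,-390,50],[0,0,-58],0],[[230,-390,50],[0,0,-58],0],[[230,-390,50],[0,0,-58],0],[[230,-390,50],[0,0,-58],0],[[230,-390,50],[0,0,-58],0],[[230,-390,50],[0,0,-58],0],[[230,-390,50],[0,0,-58],0],[[230,-390,50],[0,0,-58],0],[[230,-390,50],[0,0,-58],0],[[230,-390,50],[0,0,-58],0]])

```text
time_s: 1.35
tcp_pos: [0.4943, 0.2318, 0.2569]
tcp_rot: [-0.001, 0.65, 0.76, -0.0]
ft_force: [0.7, 0.4, -0.4]
opening: 0.0859
finger_force: 0.0
```

Run:
```python
from h import *
c,im=snap('wrist','w1.png');s=bot.observe();print(s['time_s'],s['tcp_pos'],s['tcp_rot'],s['qpos'])
g=im.max(2);hsv=cv2.cvtColor(im,cv2.COLOR_BGR2HSV)
def rep(m,z,mn):
    for k in cv2.findContours(m.astype('uint8'),0,2)[0]:
        if cv2.contourArea(k)>mn:
            r=cv2.minAreaRect(k);b=cv2.boxPoints(r);P=plane(c,b,z)
            print(np.round(r[0]),np.round(b).tolist(),np.round(P[:,:2],4).tolist(),P.mean(0))
print('dark');rep(g<45,.117,150)
print('wood');rep((hsv[...,1]>80)&(hsv[...,0]>8)&(hsv[...,0]<28),.052,800)
```

```text
1.4 [0.49422777 0.23200136 0.25693796] [-5.40102366e-04  6.49703016e-01  7.60187873e-01 -3.12413841e-04] [ 3.92802102e-01 -7.82323050e-03  1.81752729e+00  6.98941942e-04
  1.33293549e+00  2.36228463e-01]
dark
[256. 310.] [[-0.0, 236.0], [511.0, 236.0], [511.0, 383.0], [0.0, 383.0]] [[0.1945, 0.1126], [0.8137, 0.209], [0.9198, -0.0178], [0.1621, -0.1361]] [0.52250499 0.04193482 0.117     ]
[  7. 259.] [[-0.0, 225.0], [13.0, 225.0], [15.0, 294.0], [1.0, 294.0]] [[0.1958, 0.1275], [0.2136, 0.1308], [0.2056, 0.0316], [0.1862, 0.0274]] [0.20030525 0.07932484 0.117     ]
[296. 168.] [[288.0, 153.0], [305.0, 153.0], [305.0, 182.0], [288.0, 182.0]] [[0.5238, 0.2645], [0.542, 0.2673], [0.5483, 0.2358], [0.5296, 0.2328]] [0.53591854 0.25010647 0.117     ]
[221. 178.] [[209.0, 151.0], [227.0, 149.0], [232.0, 205.0], [214.0, 206.0]] [[0.4394, 0.2538], [0.4585, 0.2584], [0.4718, 0.1971], [0.4516, 0.1921]] [0.45531476 0.22533944 0.117     ]
[483.  79.] [[458.0, 157.0], [483.0, -4.0], [508.0, 0.0], [483.0, 161.0]] [[0.7124, 0.2905], [0.6887, 0.4501], [0.7161, 0.4525], [0.743, 0.2912]] [0.71505745 0.37107436 0.117     ]
wood
[258. 168.] [[192.0, 136.0], [322.0, 131.0], [325.0, 199.0], [195.0, 205.0]] [[0.4053, 0.2599], [0.5704, 0.293], [0.594, 0.2037], [0.4185, 0.168]] [0.49703208 0.23112732 0.052     ]
```

View pics/w1.png

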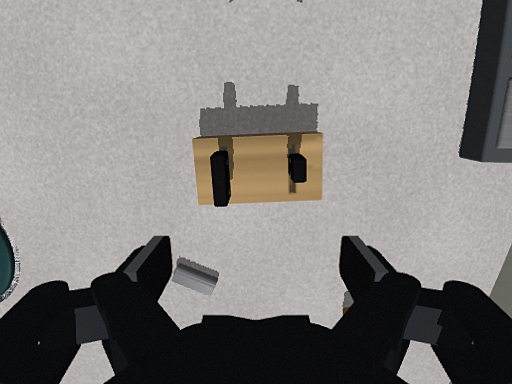

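The plate handle is at wrist (221,178) and the gauge at (296,168). The rack's long axis is at about 11° and its centre at (0.497, 0.231). Next I'll look at the unit.

>>> drive_tool(motion=[[[76,-472,0],[0,0,-76],0],[[76,-472,0],[0,0,-76],0],[[76,-472,0],[0,0,-76],0],[[76,-472,0],[0,0,-76],0],[[76,-472,0],[0,0,-76],0],[[76,-472,0],[0,0,-76],0],[[76,-472,0],[0,0,-76],0],[[76,-472,0],[0,0,-76],0],[[76,-472,0],[0,0,-76],0],[[76,-472,0],[0,0,-76],0]])

```text
time_s: 2.65
tcp_pos: [0.5714, -0.2396, 0.2569]
tcp_rot: [-0.001, 0.98, 0.199, -0.0]
ft_force: [0.7, -0.1, -0.3]
opening: 0.0853
finger_force: 0.0
```

Run:
```python
from h import *
c,im=snap('wrist','w2.png');s=bot.observe();print(s['time_s'],s['tcp_pos'],s['tcp_rot'],s['qpos'])
cv2.imwrite('pics/w2c.png',cv2.resize(im[60:260,150:370],None,fx=3,fy=3,interpolation=2))
```

```text
2.7 [ 0.57142597 -0.23928469  0.25716204] [-5.29350770e-04  9.79945825e-01  1.99263321e-01 -1.71829591e-04] [-4.37157048e-01  1.33964116e-01  1.66702601e+00  6.63337915e-04
  1.34150903e+00  7.32275940e-01]
```

View pics/w2c.png

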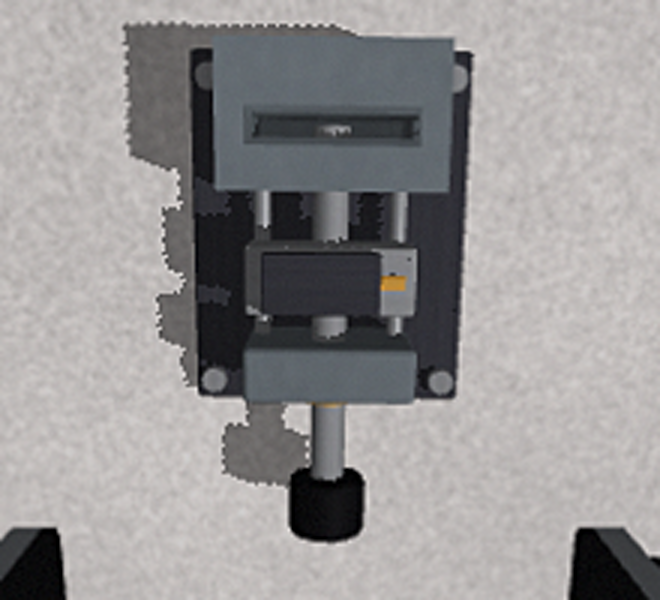

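The crop shows the slot mouth with corners at crop (244,106), (422,107), (420,144), (244,144). The knob spans 289–365 across and about 468–542 along, and the front bearing block's lower edge is at about 403.

Run:
```python
from h import *
s={'tcp_pos':[0.57142597,-0.23928469,0.25716204],'tcp_rot':[-5.29e-04,9.79945825e-01,1.99263e-01,-1.718e-04]}
c=cam('wrist',s)
f=lambda a:np.array(a,float)/3+[150,60]
M=plane(c,f([[244,106],[422,107],[420,144],[244,144]]),.066)
B=plane(c,f([[215,37],[455,38],[448,191],[217,189]]),.066)
F=plane(c,f([[246,403],[415,403]]),.066)
for P in(M,B):
    d=P[0]-P[1]+P[3]-P[2];print(P.mean(0),'yang',np.degrees(np.arctan2(d[1],d[0])),np.linalg.norm(P[0]-P[1]),np.linalg.norm(P[0]-P[3]))
print('front',F.mean(0))
K=plane(c,f([[327,471],[327,538],[289,505],[365,505]]),.043);print(K)
K=plane(c,f([[327,486],[327,530]]),.061);print('knob top edges',K)
m=M.mean(0)[:2];
d=m-F.mean(0)[:2];a=np.degrees(np.arctan2(d[1],d[0]));print('axis ang',a,np.hypot(*d))
u=d/np.hypot(*d);n=np.array([-u[1],u[0]])
for k in (K[0],K[1]):print((k[:2]-m)@u+.026,(k[:2]-m)@n)
# top camera cross-check
t=cam('top');print('top slot',plane(t,[[300+258/5,135+147/5]],.066),plane(t,[[300+375/5,135+462/5]],.061))
g=cv2.imread('pics/w2.png').max(2);print(g[215:245:1,int(150+327/3)].tolist())
```

```text
[ 0.65079473 -0.21328367  0.066     ] yang 112.77474473855311 0.07148234671827007 0.01474909937643895
[ 0.65467255 -0.21218301  0.066     ] yang 112.57870352101642 0.09478072389869137 0.058717235159375936
front [ 0.5436743  -0.25817075  0.066     ]
[[ 0.50656508 -0.27262541  0.043     ]
 [ 0.47475463 -0.28619113  0.043     ]
 [ 0.48349378 -0.26259087  0.043     ]
 [ 0.49771647 -0.29627444  0.043     ]]
knob top edges [[ 0.50580568 -0.27271121  0.061     ]
 [ 0.48585835 -0.28121795  0.061     ]]
axis ang 22.73533325025596 0.11614489690050424
-0.1306906416354594 0.0012246129346057363
-0.15237570794864533 0.0010879848671954404
top slot [[ 0.64899447 -0.21254703  0.066     ]] [[ 0.49550622 -0.26664021  0.061     ]]
[131, 130, 132, 134, 131, 19, 0, 7, 13, 15, 19, 21, 20, 19, 20, 20, 19, 19, 19, 23, 19, 18, 23, 22, 8, 54, 163, 195, 190, 190]
```

>>> drive_tool(motion=[[[-50,-24,0],[0,0,0],0],[[-74,-37,-40],[0,0,0],0],[[-74,-37,-100],[0,0,0],0],[[-74,-37,-150],[0,0,0],0],[[-74,-37,-200],[0,0,0],0],[[-74,-37,-225],[0,0,0],0],[[-74,-37,-236],[0,0,0],0],[[-74,-37,-236],[0,0,0],0]])

```text
time_s: 3.7
tcp_pos: [0.4974, -0.2772, 0.0215]
tcp_rot: [-0.0, 0.98, 0.199, -0.0]
ft_force: [0.2, 0.2, -0.3]
opening: 0.0855
finger_force: 0.0
```

>>> drive_tool(motion=[[[0,0,0],[0,0,0],0.3],[[0,0,0],[0,0,0],0.6],[[0,0,0],[0,0,0],0.7],[[0,0,0],[0,0,0],0.7],[[0,0,0],[0,0,0],0.7],[[0,0,0],[0,0,0],0.7]], newtons=40)

```text
time_s: 4.45
tcp_pos: [0.4965, -0.2757, 0.0231]
tcp_rot: [-0.003, 0.98, 0.198, -0.0]
ft_force: [-4.2, 9.6, 12.8]
opening: 0.0323
finger_force: 39.0
```

>>> drive_tool(motion=[[[0,0,0],[0,0,0],0.35],[[-1,1,0],[0,0,0],0.35],[[-1,1,-7],[0,0,0],0.35],[[-1,1,-7],[0,0,0],0.7],[[-1,1,-7],[0,0,0],0.7],[[-1,1,-7],[0,0,0],0.7],[[-1,1,-7],[0,0,0],0.7]])

```text
time_s: 5.32
tcp_pos: [0.4951, -0.2762, 0.0139]
tcp_rot: [-0.001, 0.98, 0.198, -0.001]
ft_force: [-2.3, 4.1, 1.9]
opening: 0.0343
finger_force: 40.6
```

>>> drive_tool(motion=[[[4.6,1.9,0],[0,0,0],0.7],[[9.2,3.9,0],[0,0,0],0.7],[[11.1,4.6,0],[0,0,0],0.7],[[12.9,5.4,0],[0,0,0],0.7],[[12.9,5.4,0],[0,0,0],0.7]])

```text
time_s: 5.95
tcp_pos: [0.5082, -0.2709, 0.0139]
tcp_rot: [-0.001, 0.98, 0.198, -0.001]
ft_force: [-1.9, 4.6, 2.2]
opening: 0.0343
finger_force: 40.5
```

>>> drive_tool(motion=[[[1.8,0.8,0],[0,0,0],0.7],[[3.7,1.5,0],[0,0,0],0.7],[[5.5,2.3,0],[0,0,0],0.7],[[7.4,3.1,0],[0,0,0],0.7],[[7.4,3.1,0],[0,0,0],0.7]])

```text
time_s: 6.58
tcp_pos: [0.5157, -0.2678, 0.0139]
tcp_rot: [-0.001, 0.98, 0.198, -0.001]
ft_force: [-2.4, 4.6, 1.8]
opening: 0.0346
finger_force: 40.5
```

>>> drive_tool(motion=[[[1.8,0.8,0],[0,0,0],0.7],[[2.8,1.2,0],[0,0,0],0.7],[[3.7,1.5,0],[0,0,0],0.7],[[4.6,1.9,0],[0,0,0],0.7],[[4.6,1.9,0],[0,0,0],0.7]])

```text
time_s: 7.2
tcp_pos: [0.5163, -0.2675, 0.0138]
tcp_rot: [-0.001, 0.98, 0.199, -0.004]
ft_force: [-15.0, -1.5, 8.8]
opening: 0.0342
finger_force: 41.1
```

>>> drive_tool(motion=[[[-9.2,-3.9,0],[0,0,0],0.7],[[-13.8,-5.8,0],[0,0,0],0.7],[[-18.4,-7.7,0],[0,0,0],0.7],[[-23,-9.7,0],[0,0,0],0.7],[[-27.7,-11.6,0],[0,0,0],0.7],[[-32.3,-13.5,0],[0,0,0],0.7],[[-35,-14.7,0],[0,0,0],0.7],[[-37.8,-15.8,0],[0,0,0],0.7],[[-39.7,-16.6,0],[0,0,0],0.7],[[-39.7,-16.6,0],[0,0,0],0.7]])

```text
time_s: 8.45
tcp_pos: [0.4831, -0.2812, 0.014]
tcp_rot: [-0.001, 0.98, 0.197, 0.002]
ft_force: [7.0, 10.9, -1.3]
opening: 0.0342
finger_force: 40.4
```

>>> drive_tool(motion=[[[2.3,1,0],[0,0,0],0.6],[[2.3,1,0],[0,0,0],0.3],[[2.3,1,0],[0,0,0],0],[[2.3,1,0],[0,0,0],0],[[2.3,1,10],[0,0,0],0],[[2.3,1,60],[0,0,0],0],[[2.3,1,120],[0,0,0],0],[[2.3,1,180],[0,0,0],0],[[2.3,1,190],[0,0,0],0]])

```text
time_s: 9.57
tcp_pos: [0.487, -0.2848, 0.2119]
tcp_rot: [0.004, 0.98, 0.198, 0.004]
ft_force: [-0.1, 0.5, 0.2]
opening: 0.0854
finger_force: 0.0
```

>>> drive_tool(motion=[[[-16,440,0],[0,0,78],0],[[-16,440,0],[0,0,78],0],[[-16,440,0],[0,0,78],0],[[-16,440,0],[0,0,78],0],[[-16,440,0],[0,0,78],0],[[-16,440,0],[0,0,78],0],[[-16,440,0],[0,0,78],0],[[-16,440,0],[0,0,78],0],[[-16,440,0],[0,0,78],0],[[-16,440,0],[0,0,78],0]])

```text
time_s: 10.82
tcp_pos: [0.4675, 0.1568, 0.2041]
tcp_rot: [-0.0, 0.638, 0.77, -0.0]
ft_force: [-0.3, -0.1, 0.6]
opening: 0.0858
finger_force: 0.0
```

Run:
```python
from h import *
c,im=snap('wrist','w3.png');s=bot.observe();print(s['time_s'],s['tcp_pos'],s['tcp_rot'])
g=im.max(2);print('cam',-c[2].T@c[3])
def rep(m,z,mn):
    for k in cv2.findContours(m.astype('uint8'),0,2)[0]:
        if 20000>cv2.contourArea(k)>mn:
            r=cv2.minAreaRect(k);b=cv2.boxPoints(r);P=plane(c,b,z)
            e=P[1]-P[0];f=P[2]-P[1]
            print(np.round(b).tolist(),P.mean(0).round(4),np.linalg.norm(e).round(4),np.degrees(np.arctan2(e[1],e[0])).round(1),np.linalg.norm(f).round(4),np.degrees(np.arctan2(f[1],f[0])).round(1))
rep(g<45,.117,200)
hsv=cv2.cvtColor(im,cv2.COLOR_BGR2HSV)
rep((hsv[...,1]>80)&(hsv[...,0]>8)&(hsv[...,0]<28),.052,800)
c2,_=snap('top','t3.png')
```

```text
10.875 [0.4676219  0.15661313 0.20422022] [-7.25852905e-05  6.37798186e-01  7.70203480e-01 -2.60536483e-04]
cam [0.45436938 0.22081789 0.36990474]
[[334.0, 120.0], [336.0, 88.0], [366.0, 90.0], [364.0, 122.0]] [0.5332 0.2461 0.117 ] 0.0266 100.7 0.0259 8.0
[[245.0, 81.0], [263.0, 81.0], [263.0, 150.0], [245.0, 150.0]] [0.4531 0.2212 0.117 ] 0.0152 10.7 0.0582 -79.0
[[217.0, 73.0], [375.0, 72.0], [376.0, 157.0], [218.0, 158.0]] [0.4985 0.2303 0.052 ] 0.1678 11.5 0.0908 -73.1
```

View pics/w3.png

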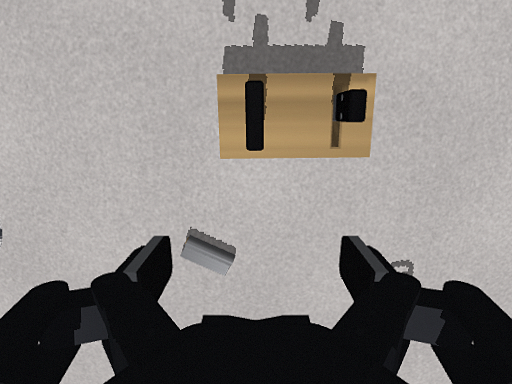

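Seen from directly above, the plate handle is at wrist (254,115), which gives a world position of (0.4531, 0.2212). The tool yaw already matches, so I'll descend and grip.

>>> drive_tool(motion=[[[-14.5,64.5,0],[0,0,0],0],[[-14.5,64.5,-20],[0,0,0],0],[[-14.5,64.5,-70],[0,0,0],0],[[-14.5,64.5,-110],[0,0,0],0],[[-14.5,64.5,-130],[0,0,0],0],[[-14.5,64.5,-130],[0,0,0],0]])

```text
time_s: 11.68
tcp_pos: [0.4517, 0.2204, 0.0725]
tcp_rot: [-0.001, 0.638, 0.77, -0.002]
ft_force: [1.0, -0.5, -0.0]
opening: 0.0854
finger_force: 0.0
```

>>> drive_tool(motion=[[[0,0,0],[0,0,0],0.4],[[0,0,0],[0,0,0],0.7],[[0,0,0],[0,0,0],0.95],[[0,0,0],[0,0,0],0.95],[[0,0,0],[0,0,0],0.95],[[0,0,0],[0,0,0],0.95]], newtons=50)

```text
time_s: 12.42
tcp_pos: [0.454, 0.2224, 0.0754]
tcp_rot: [0.0, 0.637, 0.771, 0.001]
ft_force: [-0.1, -0.1, 5.9]
opening: 0.0151
finger_force: 50.6
```

>>> drive_tool(motion=[[[0,0,10],[0,0,0],0.95],[[0,0,25],[0,0,0],0.95],[[0,0,45],[0,0,0],0.95],[[0,0,80],[0,0,0],0.95],[[0,0,115],[0,0,0],0.95],[[0,0,115],[0,0,0],0.95]])

```text
time_s: 13.18
tcp_pos: [0.4552, 0.223, 0.1934]
tcp_rot: [0.001, 0.637, 0.771, 0.003]
ft_force: [-0.2, 0.8, -2.3]
opening: 0.015
finger_force: 49.6
```

Run:
```python
from h import *
s=bot.observe();print(s['time_s'],s['tcp_pos'],s['tcp_rot'],s['ft_force'],s['wrist_torque'],s['opening'])
q=s['tcp_rot'];print(Ro.from_quat([q[1],q[2],q[3],q[0]]).as_matrix().round(3))
```

```text
13.175 [0.45518065 0.22296852 0.19341593] [0.00139597 0.63699218 0.77086349 0.00291571] [-0.21928434  0.8419786  -2.28644564] [-0.06434935  0.03757827  0.02407373] 0.01500111144692186
[[-0.188  0.982  0.006]
 [ 0.982  0.188  0.003]
 [ 0.002  0.006 -1.   ]]
```

>>> drive_tool(motion=[[[223,-495,-15],[0,0,12],0.95],[[223,-495,-15],[0,0,12],0.95],[[223,-495,-15],[0,0,12],0.95],[[223,-495,-15],[0,0,12],0.95],[[223,-495,-15],[0,0,12],0.95],[[223,-495,-15],[0,0,12],0.95],[[223,-495,-15],[0,0,12],0.95],[[223,-495,-15],[0,0,12],0.95],[[223,-495,-15],[0,0,12],0.95],[[223,-495,-15],[0,0,12],0.95]])

```text
time_s: 14.42
tcp_pos: [0.6754, -0.2763, 0.1711]
tcp_rot: [-0.002, 0.555, 0.832, -0.001]
ft_force: [-0.8, 1.5, -2.8]
opening: 0.015
finger_force: 49.6
```

>>> drive_tool(motion=[[[0,0,0],[0,0,0],0.95],[[0,0,0],[0,0,0],0.95]])

```text
time_s: 14.68
tcp_pos: [0.6754, -0.2713, 0.1738]
tcp_rot: [-0.001, 0.552, 0.834, 0.0]
ft_force: [0.5, 0.2, -2.5]
opening: 0.015
finger_force: 49.6
```

Run:
```python
from h import *
c,im=snap('wrist','w4.png');s=bot.observe();print(s['time_s'],s['tcp_pos'],s['tcp_rot'],s['opening'])
p=proj(c,[[.6505,-.213,.066]])[0];print(p)
x,y=(p-[70,60]).astype(int);y=max(y,0);print(x,y)
im=cv2.imread('pics/w4.png');cv2.imwrite('pics/w4c.png',cv2.resize(im[y:y+120,x:x+140],None,fx=5,fy=5,interpolation=2))
```

```text
14.725 [ 0.67571608 -0.27132553  0.17427381] [-5.08871763e-04  5.52320894e-01  8.33631435e-01  4.94318536e-05] 0.014840784337704128
[256.32972741 119.62087661]
186 59
```

View pics/w4c.png

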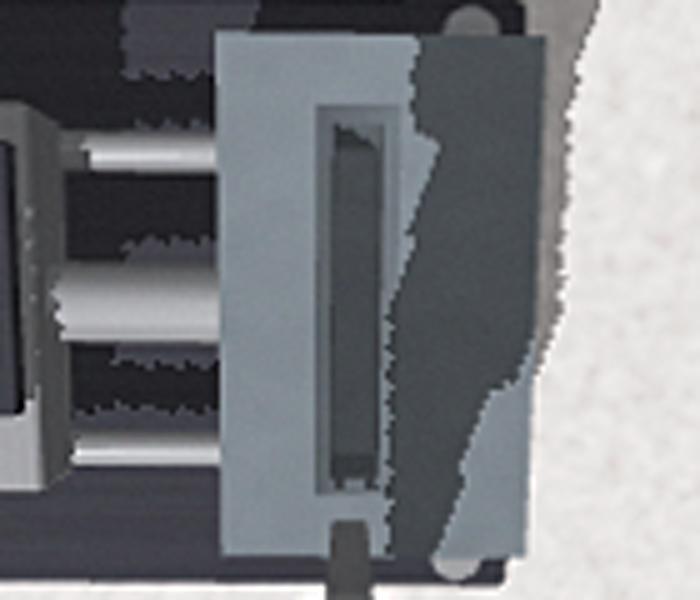

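The slot is free of the shaft. Its mouth is centred at crop (358,300), with block edges at x 218 and 530–545. The plate's lower +x corner is visible at crop (350,520), so I can measure its offset to the slot directly.

Run:
```python
from h import *
s={'tcp_pos':[0.67571608,-0.27132553,0.17427381],'tcp_rot':[-5.09e-4,.55232,.83363,4.9e-5]}
c=cam('wrist',s);f=lambda a:np.array(a,float)/5+[186,59]
S=plane(c,f([[315,104],[402,104],[402,495],[315,495]]),.066)
I=plane(c,f([[332,300],[382,300]]),.063)
m=S.mean(0);print('mouth',m,np.linalg.norm(S[0]-S[1]),np.linalg.norm(S[0]-S[3]),'inner mid',I.mean(0))
d=S[0]-S[3];print('yang',np.degrees(np.arctan2(d[1],d[0])))
e=plane(c,f([[217,33],[219,555]]),.066);d=e[0]-e[1];print('edge ang',np.degrees(np.arctan2(d[1],d[0])),np.linalg.norm(d))
R=Ro.from_quat([.55232,.83363,4.9e-5,-5.09e-4]).as_matrix();print('toolx ang',np.degrees(np.arctan2(R[1,0],R[0,0])))
F=plane(c,f([[330,520],[372,520]]),.111);print('foot w',np.linalg.norm(F[0]-F[1]))
print('foot in tool',R.T@(F.mean(0)-s['tcp_pos']),'slot in tool',R.T@(m-s['tcp_pos']))
```

```text
mouth [ 0.65219114 -0.21294527  0.066     ] 0.015900979134694296 0.07183110073266065 inner mid [ 0.65157251 -0.21216292  0.063     ]
yang 112.55185960940206
edge ang 111.85488085856892 0.09592605735678424
toolx ang 112.94720795601003
foot w 0.006865714595023711
foot in tool [ 0.02915173 -0.00044115  0.06330037] slot in tool [0.0628345  0.00115024 0.10833004]
```

>>> drive_tool(motion=[[[-23,59,0],[0,0,-0.5],0.95],[[-23,59,0],[0,0,-0.5],0.95],[[-23,59,-20],[0,0,-0.5],0.95],[[-23,59,-30],[0,0,-0.5],0.95],[[-23,59,-35],[0,0,-0.5],0.95],[[-23,59,-35],[0,0,-0.5],0.95],[[-23,59,-35],[0,0,-0.5],0.95]])

```text
time_s: 15.6
tcp_pos: [0.6536, -0.2145, 0.1398]
tcp_rot: [0.0, 0.557, 0.831, 0.0]
ft_force: [0.5, 0.7, -2.0]
opening: 0.0151
finger_force: 49.6
```

Run:
```python
from h import *
s=bot.observe();print(s['time_s'],s['tcp_pos'],s['tcp_rot'],s['ft_force'],s['opening'])
```

```text
15.6 [ 0.65362775 -0.21452783  0.139797  ] [3.42623733e-04 5.56745544e-01 8.30683018e-01 7.48952520e-05] [ 0.50838145  0.68977111 -2.01805151] 0.015091002732865757
```

>>> drive_tool(motion=[[[-1,2.5,0],[0,0,0],0.95],[[-1,2.5,0],[0,0,0],0.95],[[-1,2.5,-6],[0,0,0],0.95],[[-1,2.5,-10],[0,0,0],0.95],[[-1,2.5,-14],[0,0,0],0.95],[[-1,2.5,-17],[0,0,0],0.95],[[-1,2.5,-17],[0,0,0],0.95]])

```text
time_s: 16.48
tcp_pos: [0.6519, -0.2114, 0.1219]
tcp_rot: [-0.0, 0.557, 0.831, -0.0]
ft_force: [0.7, 0.8, -2.8]
opening: 0.0149
finger_force: 49.6
```

Foot at about z 58 mm with no contact force, so it is in the mouth. I'll continue down.

>>> drive_tool(motion=[[[0,0,-5],[0,0,0],0.95],[[0,0,-10],[0,0,0],0.95],[[0,0,-15],[0,0,0],0.95],[[0,0,-20],[0,0,0],0.95],[[0,0,-20],[0,0,0],0.95]])

```text
time_s: 17.1
tcp_pos: [0.6517, -0.2113, 0.1016]
tcp_rot: [-0.001, 0.557, 0.831, -0.0]
ft_force: [0.6, 0.9, -1.2]
opening: 0.0148
finger_force: 49.6
```

>>> drive_tool(motion=[[[0,0,-5],[0,0,0],0.95],[[0,0,-10],[0,0,0],0.95],[[0,0,-15],[0,0,0],0.95],[[0,0,-19],[0,0,0],0.95],[[0,0,-22],[0,0,0],0.95],[[0,0,-24],[0,0,0],0.95],[[0,0,-24],[0,0,0],0.95]])

```text
time_s: 17.98
tcp_pos: [0.6525, -0.2117, 0.0795]
tcp_rot: [0.0, 0.557, 0.831, 0.0]
ft_force: [-1.2, 0.4, 3.5]
opening: 0.0146
finger_force: 50.3
```

>>> drive_tool(motion=[[[0,0,-2],[0,0,0],0.95],[[0,0,-3],[0,0,0],0.95],[[0,0,-3],[0,0,0],0.95]])

```text
time_s: 18.35
tcp_pos: [0.6531, -0.2119, 0.0794]
tcp_rot: [0.001, 0.557, 0.831, 0.0]
ft_force: [-6.1, 1.6, 15.0]
opening: 0.015
finger_force: 51.9
```

>>> drive_tool(motion=[[[0,0,3],[0,0,0],0.95],[[0,0,3],[0,0,0],0.8],[[0,0,3],[0,0,0],0.4],[[0,0,3],[0,0,0],0.3],[[0,0,5],[0,0,0],0.3],[[0,0,30],[0,0,0],0.3],[[0,0,80],[0,0,0],0],[[0,0,130],[0,0,0],0],[[0,0,130],[0,0,0],0],[[0,0,130],[0,0,0],0]])

```text
time_s: 19.6
tcp_pos: [0.6521, -0.2115, 0.2054]
tcp_rot: [0.0, 0.557, 0.831, -0.0]
ft_force: [-0.3, 0.4, -0.6]
opening: 0.0855
finger_force: 0.0
```

>>> drive_tool(motion=[[[-168,-70,0],[0,0,-89.5],0],[[-168,-70,0],[0,0,-89.5],0],[[-168,-70,0],[0,0,-89.5],0],[[-168,-70,0],[0,0,-89.5],0],[[-168,-70,0],[0,0,-89.5],0],[[-168,-70,0],[0,0,-89.5],0],[[-168,-70,0],[0,0,-89.5],0],[[-168,-70,0],[0,0,-89.5],0],[[-168,-70,0],[0,0,-89.5],0],[[-168,-70,0],[0,0,-89.5],0]])

```text
time_s: 20.85
tcp_pos: [0.483, -0.2807, 0.2031]
tcp_rot: [-0.001, 0.98, 0.199, -0.001]
ft_force: [-0.3, 0.5, -0.8]
opening: 0.0858
finger_force: 0.0
```

Run:
```python
from h import *
c,im=snap('wrist','w5.png');s=bot.observe();print(s['time_s'],s['tcp_pos'],s['tcp_rot'],s['opening'])
c,im=snap('top','t5.png')
w=cv2.imread('pics/w5.png')
cv2.imwrite('pics/m5.png',np.hstack([cv2.resize(w,None,fx=.9,fy=.9)[:340],cv2.resize(im[135:250,300:410],(325,340))]))
```

```text
20.9 [ 0.48317152 -0.28082529  0.20345946] [-0.00123181  0.98003304  0.19882685 -0.00126793] 0.08532716767687917
```

View pics/m5.png

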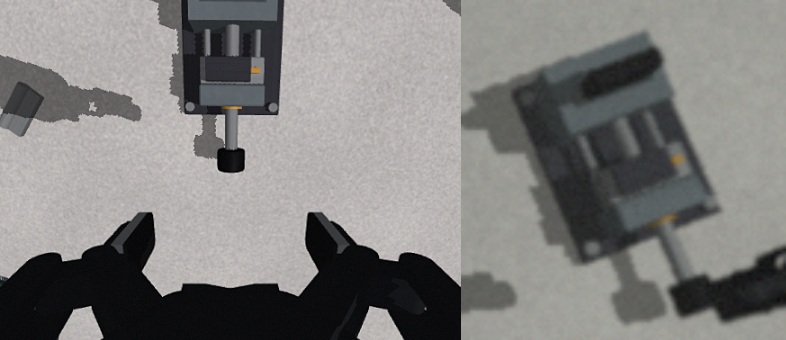

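The plate handle sits flat in the slot, at about (622,72) in the top-view half, and the knob is still out at (232,160). Next I'll grip the knob again.

>>> drive_tool(motion=[[[0,0,-60],[0,0,0],0],[[0,0,-110],[0,0,0],0],[[0,0,-150],[0,0,0],0],[[0,0,-175],[0,0,0],0],[[0,0,-189],[0,0,0],0],[[0,0,-189],[0,0,0],0.3],[[0,0,-189],[0,0,0],0.6],[[0,0,-189],[0,0,0],0.7],[[0,0,-189],[0,0,0],0.7],[[0,0,-189],[0,0,0],0.7]], newtons=40)

```text
time_s: 22.2
tcp_pos: [0.4846, -0.2806, 0.0184]
tcp_rot: [-0.001, 0.98, 0.198, 0.0]
ft_force: [-2.7, 4.6, 6.3]
opening: 0.034
finger_force: 39.2
```

>>> drive_tool(motion=[[[2.8,1.2,0],[0,0,0],0.7],[[4.6,1.9,0],[0,0,0],0.7],[[5.5,2.3,0],[0,0,0],0.7],[[6.5,2.7,0],[0,0,0],0.7],[[6.5,2.7,0],[0,0,0],0.7]])

```text
time_s: 22.82
tcp_pos: [0.4909, -0.278, 0.0184]
tcp_rot: [-0.001, 0.98, 0.198, 0.0]
ft_force: [-3.8, 4.0, 7.1]
opening: 0.0339
finger_force: 39.3
```

>>> drive_tool(motion=[[[0.9,0.4,0],[0,0,0],0.7],[[1.8,0.8,0],[0,0,0],0.7],[[2.8,1.2,0],[0,0,0],0.7],[[3.7,1.5,0],[0,0,0],0.7],[[3.7,1.5,0],[0,0,0],0.7]])

```text
time_s: 23.45
tcp_pos: [0.4943, -0.2766, 0.0184]
tcp_rot: [-0.001, 0.98, 0.198, -0.0]
ft_force: [-3.8, 3.5, 7.3]
opening: 0.0338
finger_force: 39.3
```

>>> drive_tool(motion=[[[0.9,0.4,0],[0,0,0],0.7],[[1.8,0.8,0],[0,0,0],0.7],[[2.8,1.2,0],[0,0,0],0.7],[[2.8,1.2,0],[0,0,0],0.7]])

```text
time_s: 23.95
tcp_pos: [0.4943, -0.2766, 0.0183]
tcp_rot: [-0.0, 0.98, 0.199, -0.003]
ft_force: [-12.3, -0.2, 11.6]
opening: 0.0336
finger_force: 40.0
```

The shaft stopped at about 10.5 mm of travel, roughly 0.0255, with about 11 N against the plate. I'll release the knob and retreat.

>>> drive_tool(motion=[[[-1.5,-0.6,0],[0,0,0],0.7],[[-1.5,-0.6,0],[0,0,0],0.5],[[-1.5,-0.6,0],[0,0,0],0.2],[[-1.5,-0.6,0],[0,0,0],0],[[-1.5,-0.6,0],[0,0,0],0],[[-1.5,-0.6,20],[0,0,0],0],[[-1.5,-0.6,80],[0,0,0],0],[[-1.5,-0.6,140],[0,0,0],0],[[-1.5,-0.6,190],[0,0,0],0],[[-1.5,-0.6,190],[0,0,0],0]])

```text
time_s: 25.2
tcp_pos: [0.4992, -0.2787, 0.2128]
tcp_rot: [0.004, 0.98, 0.198, 0.004]
ft_force: [-0.1, -0.9, -0.8]
opening: 0.0853
finger_force: 0.0
```

>>> drive_tool(motion=[[[-20,120,20],[0,0,0],0],[[-20,120,20],[0,0,0],0],[[-20,120,20],[0,0,0],0],[[-20,120,20],[0,0,0],0]])

```text
time_s: 25.7
tcp_pos: [0.4754, -0.1566, 0.2256]
tcp_rot: [0.0, 0.98, 0.199, -0.001]
ft_force: [0.6, -0.0, -0.5]
opening: 0.0853
finger_force: 0.0
```

Run:
```python
from h import *
_,a=snap('scene','s6.png');_,b=snap('top','t6.png')
cv2.imwrite('pics/m6.png',np.hstack([cv2.resize(a[150:270,100:290],(570,360),interpolation=2),cv2.resize(b[135:250,340-35:385],(230,360),interpolation=2)]))
d=cv2.absdiff(cv2.imread('pics/scene0.png'),a).max(2)>40
for n,(y,x) in dict(padlock=(slice(235,275),slice(240,262)),cyl=(slice(178,197),slice(262,285)),gauge=(slice(178,205),slice(360,380))).items():print(n,d[y,x].mean())
```

```text
padlock 0.0
cyl 0.004576659038901602
gauge 0.09444444444444444
```

View pics/m6.png

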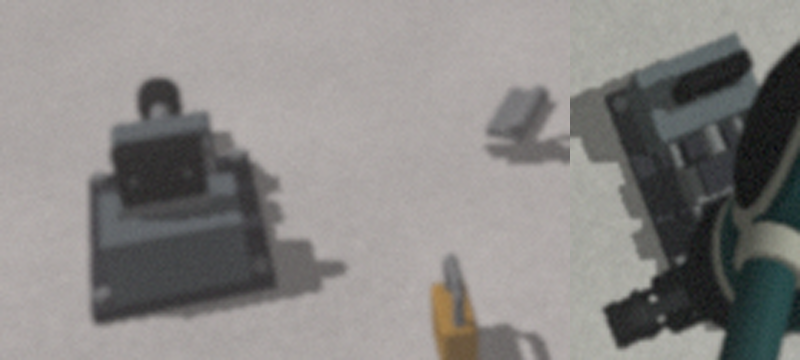

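The plate stands upright and home in the slot, with its handle at (160,170). The knob at (158,97) is released, and the padlock and cylinder have not moved. The small gauge difference looks like the missing plate beside it.

```bash
python3 -c "
from workcell import bot
print(bot.job_done())"
```

```text
the job is handed in; nothing more can be done
None
```

The job is done and handed in at about 26 s: the shaft went in to its stop and out 36 mm, the plate is fully home in the slot, and the knob was pushed in until the shaft bore on the plate (at about 0.0255 m) and released. The padlock and lock cylinder have not moved; the gauge was never touched, but I did not check it up close at the end.

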